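# Scrap the broken cup through the sprung flap

### The job

One of the three small fired cups on the wooden board has a piece of its wall broken out. Pick that one up, push the sprung flap in the top of the plywood scrap box open, keep the flap held down while you let the cup drop through the slot into the box, then let the flap spring shut behind it. Leave the two sound cups standing where they are.

Things in the scene. Friction and masses are not known exactly. Their poses are not given: they have to be found in the camera images.
- broken_cup_center (a point): Centre (half-way up) of the reject: an unglazed upright cup, outer diameter 54 mm, height 45 mm, wall 5 mm, 100 g. Its z is up; on its +x side the wall is broken away over about 135 degrees down to 10 to 22 mm; towards +y, -y and -x it is whole, so grip it across the outside along y, low down. It stands in a row of three on a board, 15 mm above the table; cups 95 mm or more apart.
- sound_cup_1_center (a point): Centre (half-way up) of a sound cup of the same size, its rim whole all round. It stays where it stands.
- sound_cup_2_center (a point): Centre (half-way up) of the other sound cup, like the first. It stays where it stands.
- flap_hinge (a point): Middle of the flap's hinge, level with the box's top. Flap shut: x runs level from the hinge (slot edge on the robot's side) across the slot to its other edge at 90 mm; y along the hinge, slot from -70 to 70 mm; z up. The slippery steel flap swings down into the box about y, up to 80 degrees, and this frame tilts with it. It yields at 4 N in its middle, at up to 15 N near the hinge.
- scrap_box: Fixed plywood box 210 x 210 x 165 mm high, origin under its centre, z up, axes as the shut flap's. The flap fills the slot in its top flush; a damped spring shuts it in 0.5 s; a cup's weight cannot open it. Cup held low, jaws closing along y, fingertips pushed 50 mm below the top at 45 mm from the hinge: they pin the flap about 50 degrees down while the jaws open to 75 mm and the cup slides off.
Mind the look-alikes: they are no part of the job. What is shaped like the part that bears broken_cup_center but black or purple is not meant. Leave any yellow look-alike of the part that bears sound_cup_1_center alone.

How it is judged (in metres and radians):
On the way:
1. the flap is held open by at least 26 degrees with the broken cup in the slot (its centre within 100 mm of the hinge's mid-point) (angle between flap_hinge's own z axis and vertical above 0.45 rad and distance between broken_cup_center and flap_hinge below 0.1 m), for 0.2 s.
At the end, for the whole second after the job is handed in: The broken cup lies inside the scrap box (its centre at least 90 mm below the box's top, within the box's walls), the flap has sprung shut (within 7 degrees), and both sound cups stand upright (within 17 degrees) within 30 mm of where they stood (z of broken_cup_center in the frame of flap_hinge below -0.09 m and x of broken_cup_center in the frame of flap_hinge between -0.06 and 0.15 m and y of broken_cup_center in the frame of flap_hinge between -0.105 and 0.105 m and angle between flap_hinge's own z axis and vertical below 0.12 rad and distance of each of sound_cup_1_center, sound_cup_2_center from where it was at the start of the episode below 0.03 m and angle between each of sound_cup_1_center, sound_cup_2_center's own z axis and vertical below 0.3 rad); the robot touches nothing.
It fails at once if a sound cup is moved by more than 30 mm (distance of any of sound_cup_1_center, sound_cup_2_center from where it was at the start of the episode above 0.03 m).
It also fails if it takes over 45 s, if anything falls off the work surface, if the arm or the gripper's body presses on something with over 40 N, if the wrist force passes 120 N, or if a joint passes its speed limit or range.

### The arm

A 7-joint arm with a two-finger parallel gripper is mounted at the origin on the work surface. World frame = base frame: x ahead of the robot, y to its left, z up, the work surface at z = 0. Lengths are in mm, angles in rad, forces in N, time in s.
With the tool pointing down it reaches from about 375 to 925 mm from the base axis. Payload 3.1 kg.
Tool frame: the origin (TCP) lies midway between the tips of the shut fingers; the grasp point (between the pads) lies 19 mm behind it; z points along the fingers, y is the line along which they close (so a half turn about z gives the same grasp; the last joint's range is limited). The gripper opens to 85 mm and grips with 20 to 120 N. Pads are 22 mm wide; open, the fingers measure 114 mm over their backs; the gripper's body (76 mm by 85 mm) begins 54 mm behind the grasp point. The pads swing forward as they close: fully open they stand 13 mm farther back than shut.
Start: joints at [1.218, 0.383, 0.044, 1.598, -0.018, 1.161, -0.05], TCP at [163.853, -629.011, 231.269] pointing down, gripper open.
Joint ranges: [-2.61, 2.61], [-0.41, 2.15], [-1.48, 1.57], [0, 2.5], [-1.57, 4.71], [0.05, 1.97], [-2.85, 2.85]. Speed limits (rad/s): [2.79, 2.79, 3.14, 3.14, 3.14, 3.14, 3.14].

### API

Orientations are given as a unit quaternion [w, x, y, z].
In Python, from bench import state, get_image, close_job, find_in, landmark_of gives the robot as it stands.
- The arm moves only by the shell command python3 -m creep 'ROWS' [OPENING]. ROWS is JSON, a list of rows, each an object of numbers: "tx", "ty", "tz": the shift along the tool's x, y, z in m; "wx", "wy", "wz": the turn, a rotation vector about the tool's x, y, z in rad. In form: [{"tx": .., "ty": .., "tz": .., "wx": .., "wy": .., "wz": ..}, ...]. A call has 1 to 10 rows; each row is the pose to reach, as a shift and turn from the pose commanded when the call began, along the tool's axes at that moment; what a row does not reach only later rows make up. A row lasts 1/8 s, in which the tool goes at most 62.5 mm and 10.7 degrees, less where a joint would pass 70% of its speed; a pose out of reach is approached as far as the arm can. A call with a gripper value outside its range is refused whole. OPENING is the opening, from 0 (shut) to 1 (fully open), set as the call begins (- or left out, the last holds). The fingers move at their own pace and stop on an object; the grip force is fixed at half the most. Time passes only in rows, so rows that repeat a pose let the fingers close. It gives the time, the measured TCP pose, the force, the opening and the grip force at its end, in the units of the state.
- state(): the state, without advancing time (a new reading comes with each control period).
- get_image(name): name is "side" or "top"; returns a dict with "image" (400x640x3 uint8, red, green, blue), "range_z" (400x640 float32, mm along the optical axis (not along the pixel's ray), 0 where there is no reading), "fov_y" (degrees; the focal length in pixels is half the picture's height over the tangent of half this angle, whatever the lens; pixels are square), "cx", "cy" (the principal point, pixels), "k1" (the pictures are not rectified: a ray, as slopes to the right and down, at radius r is drawn at 1 + k1 r^2 times it, then the intrinsics apply), "rvec" (rotation vector, rad) and "tvec" (3), from world to camera coordinates, as OpenCV has them. Camera axes: x right, y down, z forward; pixel columns grow to the right and rows downward; lengths in mm; the calibration is good to about 2 mm. A picture is of the moment at which its call begins.
- close_job(): hands the job in; it is judged then, once.
Trained networks look in a picture, given as the dict that the camera call returned (one of the last four; its "shot" number tells which), for a name from the list of things; names that differ only in an ending like _2 or _b are one class to them, and where a whole thing is asked for, a point or a joint stands for the part that bears it (a point fixed in the world has none). Each returns a list of dicts, best first, with "conf" (0 to 1); they miss things now and then, are a little off and sometimes report something else, mostly with a low value. They report only what shows in the picture. A call takes as long as a camera call. They do not tell look-alikes from the thing itself.
- find_in(picture, name): "rect" ([left, top, right, bottom] in pixels, round what is visible of it).
- landmark_of(picture, name): "at" ([row, column] in pixels: a listed point, or the origin of a listed thing).
The state is a dict: "t": time; "joint_positions": joint angles; "joint_velocities": joint speeds; "joint_torque": joint torques, N m; "position": TCP position; "tcp_rot": TCP orientation; "force": force on the tool from outside, world axes, zero at the start; "ft_torque": the same for the moment, N m; "opening": finger opening in mm; "gripper_force": force on a finger pad.
Only numpy, scipy, OpenCV 4.12 (cv2) and the standard library are available. Lean on these libraries where they do the work, as an engineer would, in place of code of your own. Each camera call takes 0.05 s, during which the arm holds its last target. There are 200 camera calls.

## Working session

There is one attempt and no reset: what is moved stays moved. The work goes in short steps, Python scripts to look and compute and a shell command to move; the robot and the scene stay as the last step left them, time stands still between calls to the robot, and variables do not carry over. Pictures are saved under pics/ and viewed, at most 10 in all, crops included, and the job is handed in when it is done.

```bash
mkdir -p pics; cat > h.py <<'E'
import numpy as np, cv2
from bench import *
def K(p):
    f=200/np.tan(np.radians(p["fov_y"])/2)
    return f
def ray(p,u,v):
    f=K(p); Km=np.array([[f,0,p["cx"]],[0,f,p["cy"]],[0,0,1.]])
    q=cv2.undistortPoints(np.array([[[u,v]]],float),Km,np.array([p["k1"],0,0,0,0.]))[0,0]
    R=cv2.Rodrigues(np.array(p["rvec"],float))[0]; t=np.array(p["tvec"],float).ravel()
    return -R.T@t, R.T@np.array([q[0],q[1],1.]), R, t
def at_z(p,u,v,z):
    o,d,_,_=ray(p,u,v); return o+d*(z-o[2])/d[2]
def at_depth(p,u,v):
    o,d,_,_=ray(p,u,v); return o+d*float(p["range_z"][int(round(v)),int(round(u))])
def cloud(p):
    f=K(p); Km=np.array([[f,0,p["cx"]],[0,f,p["cy"]],[0,0,1.]])
    vv,uu=np.mgrid[0:400,0:640]
    q=cv2.undistortPoints(np.stack([uu,vv],-1).reshape(-1,1,2).astype(float),Km,np.array([p["k1"],0,0,0,0.])).reshape(400,640,2)
    o,_,R,t=ray(p,320,200)
    P=np.dstack([q,np.ones((400,640))])*p["range_z"][...,None]
    W=P@R+o; W[p["range_z"]==0]=np.nan
    return W
E
python3 - <<'E'
from h import *
np.set_printoptions(precision=1,suppress=True)
for c in ["top","side"]:
    p=get_image(c); cv2.imwrite(f"pics/{c}0.png",p["image"][...,::-1])
    np.savez(f"{c}0.npz",**p)
    print(c,ray(p,320,200)[0])
    for n,z in [("broken_cup_center",37.5),("sound_cup_1_center",37.5),("flap_hinge",165),("scrap_box",0)]:
        for r in landmark_of(p,n)[:5]:
            print(n,r["conf"],r["at"],at_z(p,r["at"][1],r["at"][0],z),at_depth(p,r["at"][1],r["at"][0]))
        for r in find_in(p,n)[:4]: print("   rect",r["conf"],r["rect"])
s=state();print(s["position"],s["tcp_rot"],s["opening"])
E
```

```text
top [ 442.1  -84.3 1154.1]
broken_cup_center 0.92 [224.3, 474.7] [ 527.7 -489.4   37.5] [ 530.  -500.3    7.5]
broken_cup_center 0.61 [193.0, 469.7] [ 613.  -481.6   37.5] [ 617.8 -492.9    5.8]
broken_cup_center 0.56 [213.1, 422.3] [ 561.1 -348.2   37.5] [ 562.7 -351.8   22.1]
   rect 0.86 [458.6, 185.2, 485.1, 204.5]
   rect 0.73 [464.0, 217.3, 489.3, 238.6]
   rect 0.57 [410.2, 204.6, 434.9, 221.9]
sound_cup_1_center 0.81 [206.0, 338.1] [ 584.8 -123.5   37.5] [ 586.6 -124.    23.7]
sound_cup_1_center 0.56 [157.9, 339.9] [ 716.3 -131.6   37.5] [ 723.9 -132.9    6.6]
   rect 0.86 [331.8, 147.0, 352.7, 168.1]
   rect 0.71 [331.0, 196.8, 353.8, 219.5]
flap_hinge 0.97 [255.4, 205.2] [457.4 195.4 165. ] [457.4 195.2 165.6]
   rect 0.84 [180.0, 220.3, 237.1, 260.3]
scrap_box 0.89 [241.8, 220.2] [496.6 200.7   0. ] [488.9 160.1 164.5]
   rect 0.65 [160.0, 190.9, 263.9, 290.0]
side [ 19.7 559.2 601.8]
broken_cup_center 0.89 [186.0, 391.8] [ 573.8 -354.1   37.5] [ 555.  -323.2   56.6]
broken_cup_center 0.64 [176.7, 429.4] [ 519.2 -481.4   37.5] [ 515.1 -472.8   42.2]
broken_cup_center 0.37 [252.1, 278.2] [592.7  88.5  37.5] [464.5 193.8 163.7]
   rect 0.85 [384.5, 176.9, 406.9, 198.5]
   rect 0.74 [423.8, 172.1, 441.3, 187.5]
   rect 0.52 [392.6, 164.1, 414.4, 183.9]
sound_cup_1_center 0.77 [212.4, 341.2] [ 593.1 -140.4   37.5] [ 593.6 -141.    37. ]
sound_cup_1_center 0.61 [198.8, 301.0] [ 726.6 -122.    37.5] [ 741.4 -136.3   25.7]
   rect 0.92 [330.7, 201.7, 351.6, 230.0]
   rect 0.55 [295.5, 191.9, 315.1, 211.3]
flap_hinge 0.83 [251.4, 277.4] [465.8 194.4 165. ] [467.3 193.2 163.5]
   rect 0.77 [220.8, 219.4, 307.4, 270.9]
scrap_box 0.85 [309.9, 268.9] [502.1 200.9   0. ] [402.1 275.2 124.8]
   rect 0.67 [184.9, 207.0, 347.8, 370.7]
[ 163.9 -629.   231.3] [0.  1.  0.1 0. ] 85.68103356006787
```

```bash
python3 - <<'E'
import cv2,numpy as np
a=cv2.imread("pics/top0.png")[130:300,150:550]; b=cv2.imread("pics/side0.png")[130:300,200:600]
cv2.imwrite("pics/both.png",np.vstack([cv2.resize(x,(700,298),interpolation=cv2.INTER_CUBIC) for x in(a,b)]))
E
```

```text
(no output)
```

View pics/both.png

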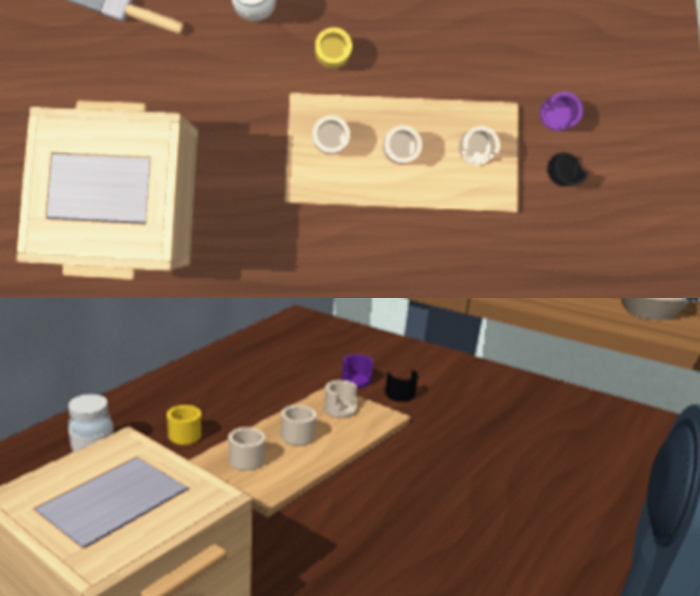

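The picture shows three cups on the board. The right-hand one, at about top (424,213) and side (395,187), has the broken wall. The yellow, purple and black cups stand off the board. Next I'll measure the cup, its gap and the flap from depth.

```bash
python3 - <<'E'
from h import *
from scipy.optimize import least_squares
np.set_printoptions(precision=1,suppress=True,linewidth=150)
C={}
for c in ["top","side"]:
    p={k:(v if v.ndim else v.item()) for k,v in np.load(f"{c}0.npz").items()}
    W=cloud(p); C[c]=W; P=W.reshape(-1,3)
    for nm,x,y in [("B",560,-348),("S1",585,-124),("S2",566,-232)]:
        m=(np.hypot(P[:,0]-x,P[:,1]-y)<42)&(P[:,2]>30)&(P[:,2]<68)
        Q=P[m]
        hi=Q[Q[:,2]>50]
        r=least_squares(lambda q:np.hypot(hi[:,0]-q[0],hi[:,1]-q[1])-q[2],[x,y,25],loss="soft_l1",bounds=([x-40,y-40,20],[x+40,y+40,29])).x
        print(c,nm,len(hi),r,"zmax",Q[:,2].max())
        if nm=="B":
            a=np.degrees(np.arctan2(Q[:,1]-r[1],Q[:,0]-r[0])); rr=np.hypot(Q[:,0]-r[0],Q[:,1]-r[1])
            for k in range(-180,180,20):
                s=(a>=k)&(a<k+20)&(rr>17)&(rr<33)
                print(k,s.sum(),Q[s,2].max().round() if s.any() else None,end=" | ")
            print()
    # box top / flap colour
    top=(abs(W[...,2]-165)<6)&(abs(W[...,0]-490)<170)&(abs(W[...,1]-190)<170)
    hsv=cv2.cvtColor(p["image"],cv2.COLOR_RGB2HSV)
    for nm,m in [("flap",top&(hsv[...,1]<50)),("boxtop",top)]:
        m=cv2.morphologyEx(m.astype(np.uint8),cv2.MORPH_OPEN,np.ones((3,3)))>0
        q=W[m].astype(np.float32)
        rc=cv2.minAreaRect(q[:,:2]); print(c,nm,len(q),rc,"z",np.median(q[:,2])); print(cv2.boxPoints(rc))
p={k:(v if v.ndim else v.item()) for k,v in np.load("top0.npz").items()}
a=p["image"][195:230,400:445,::-1]; q=np.load("side0.npz")["image"][165:210,370:425,::-1]
cv2.imwrite("pics/cup.png",np.hstack([cv2.resize(a,(390,300),interpolation=3),cv2.resize(q,(390,300),interpolation=3)]))
E
```

```text
top B 100 [ 561.5 -348.8   25.2] zmax 64.5643943547152
-180 1 32.0 | -160 0 None | -140 8 50.0 | -120 15 61.0 | -100 16 63.0 | -80 16 62.0 | -60 15 63.0 | -40 13 61.0 | -20 11 62.0 | 0 11 63.0 | 20 8 60.0 | 40 11 62.0 | 60 12 61.0 | 80 13 60.0 | 100 9 65.0 | 120 0 None | 140 0 None | 160 0 None | 
top S1 124 [ 582.1 -125.    24.7] zmax 64.25812183843527
top S2 134 [ 565.1 -232.2   24.8] zmax 65.57034340168502Traceback (most recent call last):
  File "<stdin>", line 26, in <module>
cv2.error: OpenCV(4.12.0) /io/opencv/modules/imgproc/src/convhull.cpp:143: error: (-215:Assertion failed) total >= 0 && (depth == CV_32F || depth == CV_32S) in function 'convexHull'
```

```bash
python3 - <<'E'
from h import *
from scipy.optimize import least_squares
np.set_printoptions(precision=1,suppress=True,linewidth=150)
for c in ["top","side"]:
    p={k:(v if v.ndim else v.item()) for k,v in np.load(f"{c}0.npz").items()}
    W=cloud(p); P=W.reshape(-1,3)
    if c=="side":
      for nm,x,y in [("B",562,-349),("S1",585,-124),("S2",566,-232)]:
        Q=P[(np.hypot(P[:,0]-x,P[:,1]-y)<42)&(P[:,2]>25)&(P[:,2]<68)]
        r=least_squares(lambda q:np.hypot(Q[:,0]-q[0],Q[:,1]-q[1])-26,[x,y],loss="soft_l1").x
        print(nm,len(Q),r,Q[:,2].max())
    top=(abs(W[...,2]-165)<8)&(abs(W[...,0]-490)<170)&(abs(W[...,1]-190)<170)
    hsv=cv2.cvtColor(p["image"],cv2.COLOR_RGB2HSV)
    for nm,m in [("flap",top&(hsv[...,1]<50)),("boxtop",top)]:
        m=cv2.morphologyEx(m.astype(np.uint8),cv2.MORPH_OPEN,np.ones((3,3)))>0
        q=W[m]
        rc=cv2.minAreaRect(np.ascontiguousarray(q[:,:2],dtype=np.float32)); print(c,nm,len(q),rc,"z",np.median(q[:,2])); print(cv2.boxPoints(rc).round(1).tolist())
s=state()
from scipy.spatial.transform import Rotation as R
w,x,y,z=s["tcp_rot"]; print(R.from_quat([x,y,z,w]).as_matrix().round(3), s["force"])
E
```

```text
top flap 2976 ((494.6212463378906, 196.42239379882812), (204.2269287109375, 168.1009063720703), 87.77131652832031) z 164.915274297591
[[406.70001220703125, 97.69999694824219], [574.5999755859375, 91.0999984741211], [582.5999755859375, 295.20001220703125], [414.6000061035156, 301.70001220703125]]
top boxtop 7646 ((502.663330078125, 195.08230590820312), (211.31500244140625, 211.2357177734375), 86.73976135253906) z 164.8917911640014
[[391.20001220703125, 95.5999984741211], [602.0999755859375, 83.5999984741211], [614.0999755859375, 294.6000061035156], [403.20001220703125, 306.6000061035156]]
B 248 [ 559.3 -348.4] 61.70225474228744
S1 412 [ 580.5 -123.7] 61.10058727120634
S2 358 [ 563.5 -231.1] 61.048596704814486
side flap 2102 ((502.69573974609375, 193.46035766601562), (139.25213623046875, 92.69954681396484), 86.58907318115234) z 163.99399626297063
[[452.29998779296875, 126.69999694824219], [544.7999877929688, 121.19999694824219], [553.0999755859375, 260.20001220703125], [460.6000061035156, 265.70001220703125]]
side boxtop 8230 ((501.8033142089844, 194.8626708984375), (210.47384643554688, 212.0165557861328), 86.34387969970703) z 163.921280367021
[[389.29998779296875, 96.5999984741211], [600.9000244140625, 83.0999984741211], [614.2999877929688, 293.1000061035156], [402.70001220703125, 306.6000061035156]]
[[ 1.   0.3  0. ]
 [ 0.3 -1.  -0. ]
 [ 0.   0.  -1. ]] [-0.   0.4  0.3]
```

```bash
cat >> h.py <<'E'
from scipy.spatial.transform import Rotation as Ro
def go(x,y,z,yaw=-4):
    s=state(); w,a,b,c=s["tcp_rot"]; T=Ro.from_quat([a,b,c,w])
    G=Ro.from_euler("z",yaw,degrees=True)*Ro.from_matrix(np.diag([1.,-1,-1]))
    d=T.inv().apply(np.array([x,y,z])-s["position"])/1000; r=(T.inv()*G).as_rotvec()
    print("t",s["t"],"pos",np.round(s["position"],1),"shift",d.round(4).tolist(),"turn",r.round(4).tolist(),"F",np.round(s["force"],1),"op",round(s["opening"],1),"gf",s["gripper_force"])
E
python3 -c "
from h import *
go(560.5,-348.7,140)"
```

```text
t 0.9 pos [ 163.9 -629.   231.3] shift [0.4545, -0.1713, 0.0913] turn [0.0001, -0.0, 0.3247] F [-0.   0.4  0.3] op 85.7 gf 0.0
```

```bash
python3 -m creep '[{"tx":0.0455,"ty":-0.017,"tz":0.009,"wz":0.0325},{"tx":0.091,"ty":-0.034,"tz":0.018,"wz":0.065},{"tx":0.136,"ty":-0.051,"tz":0.027,"wz":0.097},{"tx":0.182,"ty":-0.0685,"tz":0.0365,"wz":0.13},{"tx":0.227,"ty":-0.0855,"tz":0.0455,"wz":0.162},{"tx":0.273,"ty":-0.103,"tz":0.055,"wz":0.195},{"tx":0.318,"ty":-0.12,"tz":0.064,"wz":0.227},{"tx":0.3635,"ty":-0.137,"tz":0.073,"wz":0.26},{"tx":0.409,"ty":-0.154,"tz":0.082,"wz":0.292},{"tx":0.4545,"ty":-0.1713,"tz":0.0913,"wz":0.3247}]' 1
python3 -c "
from h import *
p=get_image('top');q=get_image('side')
a=p['image'][180:245,370:470,::-1]; b=q['image'][130:215,340:470,::-1]
cv2.imwrite('pics/cup.png',np.hstack([cv2.resize(a,(400,260),interpolation=3),cv2.resize(b,(398,260),interpolation=3)]))
go(560.5,-348.7,80);go(560.5,-348.7,18)"
```

```text
t 1.0 pos [ 163.9 -629.   231.3] shift [0.4545, -0.1713, 0.1513] turn [0.0, -0.0, 0.3247] F [-0.6 -0.7 -0.3] op 85.6 gf 0.0
t 1.0 pos [ 163.9 -629.   231.3] shift [0.4545, -0.1713, 0.2133] turn [0.0, -0.0, 0.3247] F [-0.6 -0.7 -0.3] op 85.6 gf 0.0validation failed for argument at $[0]...
```

View pics/cup.png

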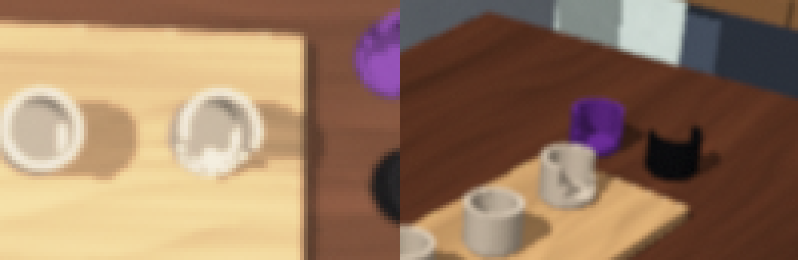

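The crop shows the broken cup's gap facing the bottom of the top picture (world -x), so gripping along y suits. The move was refused, probably because each row needs all six keys.

```bash
python3 -m creep '[{"tx":0.0455,"ty":-0.017,"tz":0.009,"wx":0,"wy":0,"wz":0.0325},{"tx":0.091,"ty":-0.034,"tz":0.018,"wx":0,"wy":0,"wz":0.065},{"tx":0.136,"ty":-0.051,"tz":0.027,"wx":0,"wy":0,"wz":0.097},{"tx":0.182,"ty":-0.0685,"tz":0.0365,"wx":0,"wy":0,"wz":0.13},{"tx":0.227,"ty":-0.0855,"tz":0.0455,"wx":0,"wy":0,"wz":0.162},{"tx":0.273,"ty":-0.103,"tz":0.055,"wx":0,"wy":0,"wz":0.195},{"tx":0.318,"ty":-0.12,"tz":0.064,"wx":0,"wy":0,"wz":0.227},{"tx":0.3635,"ty":-0.137,"tz":0.073,"wx":0,"wy":0,"wz":0.26},{"tx":0.409,"ty":-0.154,"tz":0.082,"wx":0,"wy":0,"wz":0.292},{"tx":0.4545,"ty":-0.1713,"tz":0.0913,"wx":0,"wy":0,"wz":0.3247}]' 1.0
python3 -c "
from h import *
go(560.5,-348.7,80);go(560.5,-348.7,18)"
```

```text
t: 2.25
position: [561.8, -348.0, 139.9]
tcp_rot: [0.0, 0.999, -0.036, 0.0]
force: [0.6, -0.6, 0.3]
opening: 85.2
gripper_force: 0.0
t 2.25 pos [ 561.8 -348.   139.9] shift [-0.0012, 0.0008, 0.0599] turn [0.0004, -0.0005, -0.0014] F [ 0.6 -0.6  0.3] op 85.2 gf 0.0
t 2.25 pos [ 561.8 -348.   139.9] shift [-0.0013, 0.0008, 0.1219] turn [0.0004, -0.0005, -0.0014] F [ 0.6 -0.6  0.3] op 85.2 gf 0.0
```

```bash
python3 -m creep '[{"tx":0,"ty":0,"tz":0.0,"wx":0,"wy":0,"wz":0},{"tx":0,"ty":0,"tz":0.02,"wx":0,"wy":0,"wz":0},{"tx":0,"ty":0,"tz":0.045,"wx":0,"wy":0,"wz":0},{"tx":0,"ty":0,"tz":0.07,"wx":0,"wy":0,"wz":0},{"tx":0,"ty":0,"tz":0.09,"wx":0,"wy":0,"wz":0},{"tx":0,"ty":0,"tz":0.105,"wx":0,"wy":0,"wz":0},{"tx":0,"ty":0,"tz":0.115,"wx":0,"wy":0,"wz":0},{"tx":0,"ty":0,"tz":0.122,"wx":0,"wy":0,"wz":0},{"tx":0,"ty":0,"tz":0.122,"wx":0,"wy":0,"wz":0}]'
python3 -m creep '[{"tx":0,"ty":0,"tz":0,"wx":0,"wy":0,"wz":0},{"tx":0,"ty":0,"tz":0,"wx":0,"wy":0,"wz":0},{"tx":0,"ty":0,"tz":0,"wx":0,"wy":0,"wz":0},{"tx":0,"ty":0,"tz":0,"wx":0,"wy":0,"wz":0},{"tx":0,"ty":0,"tz":0,"wx":0,"wy":0,"wz":0},{"tx":0,"ty":0,"tz":0,"wx":0,"wy":0,"wz":0},{"tx":0,"ty":0,"tz":0,"wx":0,"wy":0,"wz":0},{"tx":0,"ty":0,"tz":0,"wx":0,"wy":0,"wz":0}]' 0.4
```

```text
t: 3.38
position: [560.5, -348.5, 17.8]
tcp_rot: [-0.0, 0.999, -0.035, -0.0]
force: [-0.4, 0.7, 0.2]
opening: 85.5
gripper_force: 0.0
t: 4.38
position: [561.6, -349.4, 19.3]
tcp_rot: [0.001, 0.999, -0.035, 0.001]
force: [-1.1, -0.1, 5.6]
opening: 53.5
gripper_force: 63.3
```

```bash
python3 -m creep '[{"tx":0,"ty":0,"tz":-0.008,"wx":0,"wy":0,"wz":0},{"tx":0,"ty":0,"tz":-0.025,"wx":0,"wy":0,"wz":0},{"tx":0,"ty":0,"tz":-0.055,"wx":0,"wy":0,"wz":0},{"tx":0,"ty":0,"tz":-0.09,"wx":0,"wy":0,"wz":0},{"tx":0,"ty":0,"tz":-0.13,"wx":0,"wy":0,"wz":0},{"tx":0,"ty":0,"tz":-0.165,"wx":0,"wy":0,"wz":0},{"tx":0,"ty":0,"tz":-0.195,"wx":0,"wy":0,"wz":0},{"tx":0,"ty":0,"tz":-0.215,"wx":0,"wy":0,"wz":0},{"tx":0,"ty":0,"tz":-0.22,"wx":0,"wy":0,"wz":0},{"tx":0,"ty":0,"tz":-0.22,"wx":0,"wy":0,"wz":0}]'
python3 -c "
from h import *
p=get_image('top');q=get_image('side')
a=p['image'][130:280,350:550,::-1]; b=q['image'][80:230,300:500,::-1]
cv2.imwrite('pics/lift.png',np.hstack([cv2.resize(x,(400,300),interpolation=3) for x in (a,b)]))
go(502,194,238)"
```

```text
t: 5.62
position: [560.0, -348.4, 237.3]
tcp_rot: [-0.0, 0.999, -0.035, -0.001]
force: [0.4, 0.2, -1.2]
opening: 53.3
gripper_force: 63.0
t 5.725 pos [ 559.5 -348.1  236. ] shift [-0.0952, -0.5368, -0.0009] turn [-0.0015, 0.0031, -0.0] F [ 1.   0.6 -1. ] op 53.1 gf 62.99852689728141
```

View pics/lift.png

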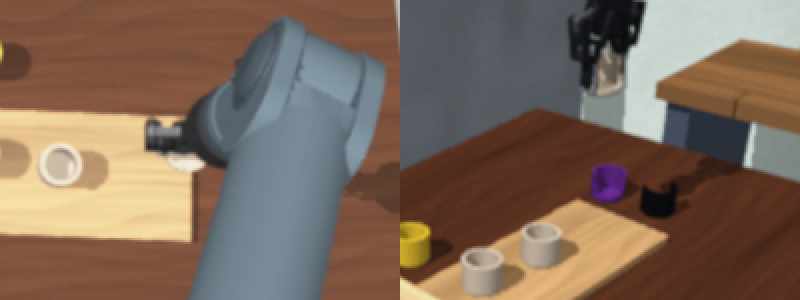

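The cup is held, visible at about (605,75) in the side half, and both sound cups are standing. I'll carry it over the slot.

```bash
python3 -m creep '[{"tx":-0.005,"ty":-0.026,"tz":0,"wx":0,"wy":0,"wz":0},{"tx":-0.014,"ty":-0.078,"tz":0,"wx":0,"wy":0,"wz":0},{"tx":-0.0245,"ty":-0.136,"tz":0,"wx":0,"wy":0,"wz":0},{"tx":-0.035,"ty":-0.196,"tz":0,"wx":0,"wy":0,"wz":0},{"tx":-0.046,"ty":-0.256,"tz":0,"wx":0,"wy":0,"wz":0},{"tx":-0.0567,"ty":-0.316,"tz":0,"wx":0,"wy":0,"wz":0},{"tx":-0.0673,"ty":-0.376,"tz":0,"wx":0,"wy":0,"wz":0},{"tx":-0.078,"ty":-0.436,"tz":0,"wx":0,"wy":0,"wz":0},{"tx":-0.088,"ty":-0.491,"tz":0,"wx":0,"wy":0,"wz":0},{"tx":-0.0962,"ty":-0.5373,"tz":0,"wx":0,"wy":0,"wz":0}]'
python3 -m creep '[{"tx":0,"ty":0,"tz":0,"wx":0,"wy":0,"wz":0},{"tx":0,"ty":0,"tz":0,"wx":0,"wy":0,"wz":0}]'
python3 -c "
from h import *
q=get_image('side')
cv2.imwrite('pics/over.png',cv2.resize(q['image'][100:300,180:380,::-1],(600,600),interpolation=3))
go(502,194,108)"
```

```text
t: 6.98
position: [500.5, 196.4, 236.8]
tcp_rot: [0.0, 0.999, -0.034, -0.001]
force: [-0.0, -0.2, -0.6]
opening: 53.7
gripper_force: 63.2
t: 7.22
position: [501.5, 193.3, 236.8]
tcp_rot: [0.001, 0.999, -0.035, -0.001]
force: [0.5, -0.9, -0.7]
opening: 53.5
gripper_force: 63.3
t 7.275 pos [501.9 192.3 236.9] shift [0.0002, -0.0019, 0.1289] turn [0.0017, 0.0017, -0.0018] F [ 0.  -0.1 -1.5] op 53.6 gf 63.27830571681261
```

View pics/over.png

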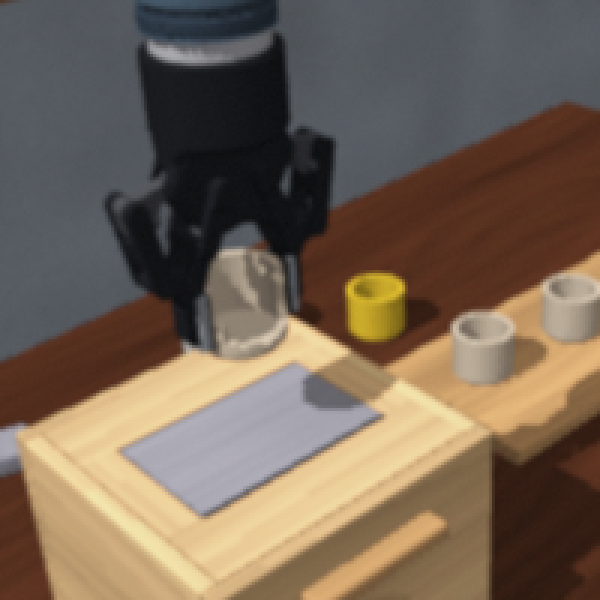

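The cup is held between the fingers with its bottom slightly below the tips (at about (245,350)), over the slot at (250,440). I'll push down.

```bash
python3 -m creep '[{"tx":0,"ty":0,"tz":0.02,"wx":0,"wy":0,"wz":0},{"tx":0,"ty":0,"tz":0.04,"wx":0,"wy":0,"wz":0},{"tx":0,"ty":0,"tz":0.055,"wx":0,"wy":0,"wz":0},{"tx":0,"ty":0,"tz":0.065,"wx":0,"wy":0,"wz":0},{"tx":0,"ty":0,"tz":0.075,"wx":0,"wy":0,"wz":0},{"tx":0,"ty":0,"tz":0.085,"wx":0,"wy":0,"wz":0},{"tx":0,"ty":0,"tz":0.095,"wx":0,"wy":0,"wz":0}]'
python3 -m creep '[{"tx":0,"ty":0,"tz":0.01,"wx":0,"wy":0,"wz":0},{"tx":0,"ty":0,"tz":0.02,"wx":0,"wy":0,"wz":0},{"tx":0,"ty":0,"tz":0.028,"wx":0,"wy":0,"wz":0},{"tx":0,"ty":0,"tz":0.034,"wx":0,"wy":0,"wz":0},{"tx":0,"ty":0,"tz":0.034,"wx":0,"wy":0,"wz":0},{"tx":0,"ty":0,"tz":0.034,"wx":0,"wy":0,"wz":0},{"tx":0,"ty":0,"tz":0.034,"wx":0,"wy":0,"wz":0}]'
python3 -c "
from h import *
p=get_image('top');q=get_image('side')
a=p['image'][160:310,130:330,::-1]; b=q['image'][150:300,180:380,::-1]
cv2.imwrite('pics/in.png',np.hstack([cv2.resize(x,(400,300),interpolation=3) for x in (a,b)]))
go(502,194,105)"
```

```text
t: 8.15
position: [507.1, 195.3, 146.6]
tcp_rot: [-0.002, 0.999, -0.035, 0.005]
force: [3.1, 0.2, 6.5]
opening: 53.9
gripper_force: 64.0
t: 9.02
position: [501.9, 193.6, 108.8]
tcp_rot: [0.0, 0.999, -0.035, -0.0]
force: [2.6, -0.3, -1.2]
opening: 53.3
gripper_force: 63.2
t 9.125 pos [502.  193.7 109. ] shift [-0.0, -0.0003, 0.004] turn [0.0004, -0.0, -0.0001] F [ 3.  -0.2 -1.4] op 53.4 gf 63.17760284990072
```

View pics/in.png

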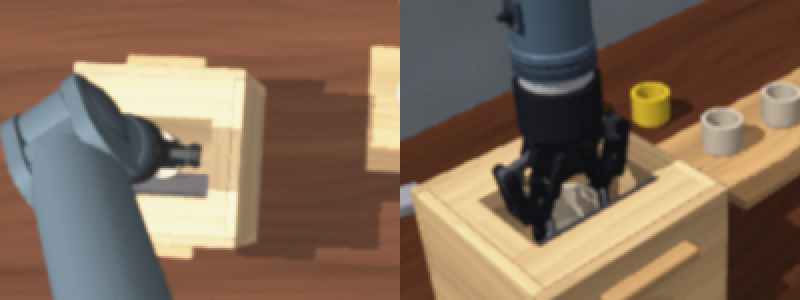

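The flap is open and the cup sits in the slot at about (580,195). I'll go slightly deeper, then release.

```bash
python3 -m creep '[{"tx":0,"ty":0,"tz":0.003,"wx":0,"wy":0,"wz":0},{"tx":0,"ty":0,"tz":0.003,"wx":0,"wy":0,"wz":0}]'
python3 -m creep '[{"tx":0,"ty":0,"tz":0,"wx":0,"wy":0,"wz":0},{"tx":0,"ty":0,"tz":0,"wx":0,"wy":0,"wz":0},{"tx":0,"ty":0,"tz":0,"wx":0,"wy":0,"wz":0},{"tx":0,"ty":0,"tz":0,"wx":0,"wy":0,"wz":0},{"tx":0,"ty":0,"tz":0,"wx":0,"wy":0,"wz":0},{"tx":0,"ty":0,"tz":0,"wx":0,"wy":0,"wz":0},{"tx":0,"ty":0,"tz":0,"wx":0,"wy":0,"wz":0},{"tx":0,"ty":0,"tz":0,"wx":0,"wy":0,"wz":0},{"tx":0,"ty":0,"tz":0,"wx":0,"wy":0,"wz":0},{"tx":0,"ty":0,"tz":0,"wx":0,"wy":0,"wz":0}]' 0.88
python3 -c "
from h import *
p=get_image('top');q=get_image('side')
a=p['image'][190:280,170:290,::-1]; b=q['image'][190:280,210:330,::-1]
cv2.imwrite('pics/rel.png',np.hstack([cv2.resize(x,(400,300),interpolation=3) for x in (a,b)]))
"
```

```text
t: 9.38
position: [501.9, 194.3, 105.9]
tcp_rot: [-0.0, 0.999, -0.035, -0.0]
force: [3.0, 0.4, -1.0]
opening: 53.5
gripper_force: 63.4
t: 10.62
position: [502.2, 194.1, 106.1]
tcp_rot: [-0.0, 0.999, -0.035, 0.0]
force: [0.8, -1.5, 3.3]
opening: 75.2
gripper_force: 1.6
```

View pics/rel.png

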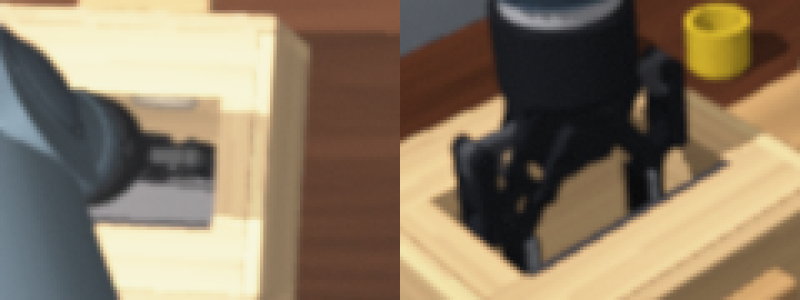

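The cup no longer shows between the fingers. A pale patch at the far slot edge, (165,100) in the top half, may be the cup, so I'll check its depth before raising.

```bash
python3 -c "
from h import *
np.set_printoptions(precision=0,suppress=True,linewidth=200)
p=get_image('top');W=cloud(p)
print(p['image'][214:230,219].tolist())
for v in range(214,236,2): print(v,W[v,206:236:5,2],W[v,219])
go(502,194,300)"
```

```text
[[247, 244, 214], [247, 244, 216], [247, 245, 217], [246, 243, 212], [239, 227, 188], [219, 204, 174], [207, 190, 167], [184, 168, 147], [168, 150, 127], [182, 155, 123], [189, 160, 123], [191, 160, 123], [195, 165, 126], [200, 168, 129], [197, 166, 127], [178, 151, 117]]
214 [162. 165. 162. 165. 165. 164.] [555. 163. 166.]
216 [166. 164. 161. 169. 164. 166.] [550. 164. 165.]
218 [  7.  51.  61. 161. 163. 164.] [546. 166. 155.]
220 [ 6. 51. 58. 56. 42. nan] [551. 190.  59.]
222 [265.   4.   8.  24.  41.   5.] [549. 200.  19.]
224 [277.   5.  13.   6.   6.   5.] [545. 203.   6.]
226 [281. 243.   6.   4.   4.   4.] [540. 204.   4.]
228 [278. 250.  12.   9.   5.   4.] [534. 203.   6.]
230 [281. 254. 194.   8.   4.   7.] [515. 158. 185.]
232 [279. 256. 221. 179. 219. 197.] [510. 158. 187.]
234 [266. 256. 217. 182. 223. 200.] [506. 159. 181.]
t 10.775 pos [502. 194. 106.] shift [-0.0001, 0.0001, -0.1939] turn [-0.0001, -0.0002, -0.0001] F [2. 0. 3.] op 75.3 gf 1.5533178392797709
```

The pale patch has its top at about z = 55 mm, so the cup is lying on the box floor. I'll retract.

```bash
python3 -m creep '[{"tx":0,"ty":0,"tz":-0.01,"wx":0,"wy":0,"wz":0},{"tx":0,"ty":0,"tz":-0.025,"wx":0,"wy":0,"wz":0},{"tx":0,"ty":0,"tz":-0.045,"wx":0,"wy":0,"wz":0},{"tx":0,"ty":0,"tz":-0.065,"wx":0,"wy":0,"wz":0},{"tx":0,"ty":0,"tz":-0.09,"wx":0,"wy":0,"wz":0},{"tx":0,"ty":0,"tz":-0.12,"wx":0,"wy":0,"wz":0},{"tx":0,"ty":0,"tz":-0.15,"wx":0,"wy":0,"wz":0},{"tx":0,"ty":0,"tz":-0.18,"wx":0,"wy":0,"wz":0},{"tx":0,"ty":0,"tz":-0.2,"wx":0,"wy":0,"wz":0},{"tx":0,"ty":0,"tz":-0.2,"wx":0,"wy":0,"wz":0}]'
python3 -m creep '[{"tx":0,"ty":0,"tz":0,"wx":0,"wy":0,"wz":0},{"tx":0,"ty":0,"tz":0,"wx":0,"wy":0,"wz":0},{"tx":0,"ty":0,"tz":0,"wx":0,"wy":0,"wz":0},{"tx":0,"ty":0,"tz":0,"wx":0,"wy":0,"wz":0},{"tx":0,"ty":0,"tz":0,"wx":0,"wy":0,"wz":0},{"tx":0,"ty":0,"tz":0,"wx":0,"wy":0,"wz":0}]'
python3 -c "
from h import *
q=get_image('side')
cv2.imwrite('pics/end.png',cv2.resize(q['image'][100:310,170:450,::-1],(800,600),interpolation=3))
"
```

```text
t: 12.02
position: [501.9, 194.9, 308.0]
tcp_rot: [-0.001, 0.999, -0.035, 0.001]
force: [1.0, -0.4, -0.5]
opening: 75.0
gripper_force: 0.0
t: 12.78
position: [502.0, 194.1, 306.0]
tcp_rot: [-0.0, 0.999, -0.035, -0.0]
force: [0.4, -0.9, -0.1]
opening: 75.0
gripper_force: 0.0
```

View pics/end.png

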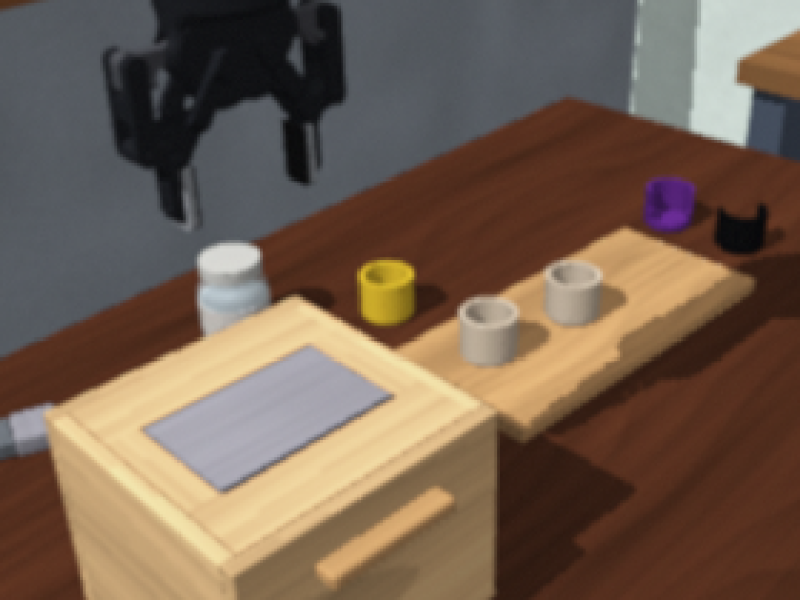

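The flap is shut flush at about (270,415), the cup is inside, the gripper is empty and clear, and both sound cups stand at (488,330) and (572,292).

```bash
python3 -c "
from bench import *
print(close_job())"
```

```text
the job is handed in; nothing more can be done
None
```

The broken cup is in the scrap box, the flap sprang shut behind it, both sound cups stand where they were, and I handed the job in at about 13 s; no verdict came back.

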